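# Pin the hinged ingot mould together

### The arm

A 6-joint arm with a two-finger parallel gripper is mounted at the origin on the work surface. World frame = base frame: x ahead of the robot, y to its left, z up, the work surface at z = 0. Lengths are in mm, angles in rad, forces in N, time in s.
With the tool pointing down it reaches from about 350 to 975 mm from the base axis. Payload 7.1 kg.
Tool frame: the origin (TCP) lies midway between the tips of the shut fingers; the grasp point (between the pads) lies pinch_z behind it (pinch_z is the distance from the TCP to the grasp point, in mm); z points along the fingers, y is the line along which they close (so a half turn about z gives the same grasp; the last joint's range is limited). The gripper opens to 88 mm and grips with 3 to 60 N. Pads are 20 mm wide; open, the fingers measure 115 mm over their backs; the gripper's body (75 mm by 178 mm) begins 61 mm behind the grasp point.
Start: joints at [1.174, 0.423, 1.63, -0, 1.089, -0.019], TCP at [230.516, 580.919, 222.675] pointing down, gripper open.
Joint ranges: [-3, 3], [-0.9, 2.11], [0.09, 2.58], [-1.31, 4.45], [0.11, 2.69], [-2.54, 2.54]. Speed limits (rad/s): [2.39, 2.39, 3.01, 3.14, 3.14, 3.14].

### API

Orientations are given as a rotation vector (axis times angle).
In Python, from workcell import get_obs, get_image, close_job, pinch_z gives the robot as it stands.
- The arm moves only by the tool jog_arm, never from a script. Its argument "commands" is a list of rows, each a list of 3 entries, a list of its own where there are three numbers: the gripper command: -1 is shut, 1 is fully open, values between are in proportion, then the shift along the tool's x, y, z as a fraction of full scale, then the turn, a rotation vector about the tool's x, y, z as a fraction of full scale. In form: [[gripper, [tx, ty, tz], [rx, ry, rz]], ...]. A call has 1 to 10 rows; each row shifts and turns the commanded pose from where the row before left it, along the tool's axes as they then stand; what a row does not reach is not made up. Full scale, the value 1, is 0.1 m for a shift and 45 degrees for a turn. A row lasts 1/10 s, in which the tool goes at most 50 mm and 8.59 degrees, less where a joint would pass 70% of its speed; a pose out of reach is approached as far as the arm can. A call with a number of a shift or a turn outside -1 to 1 is refused whole. A call with a gripper value outside its range is refused whole. The fingers move at their own pace and stop on an object; the grip force is fixed at half the most. Time passes only in rows, so rows that do not move let the fingers close. It gives the time, the measured TCP pose, the force, the opening and the grip force at its end, in the units of the state.
- get_obs(): the state, without advancing time (a new reading comes with each control period).
- get_image(name): name is "scene" or "top" or "wrist"; returns a dict with "image" (420x560x3 uint8, blue, green, red), "z_map" (420x560 float32, mm along the optical axis (not along the pixel's ray), 0 where there is no reading), "intrinsics" (3x3 intrinsics, pixels), "eye" and "orientation" of the camera in the world; the wrist camera has in their place "mount" (4x4, takes a point from camera to tool coordinates, whose origin is the TCP and whose axes are the flange's). Camera axes: x right, y down, z forward; pixel columns grow to the right and rows downward; lengths in mm; the calibration is good to about 2 mm. A picture is of the moment at which its call begins: read the wrist's pose just before it.
- close_job(): hands the job in; it is judged then, once.
The state is a dict: "t": time; "qpos": joint angles; "qvel": joint speeds; "joint_torque": joint torques, N m; "ee_pos": TCP position; "orientation": TCP orientation; "ft_force": force on the tool from outside, world axes, zero at the start; "moment": the same for the moment, N m; "width": finger opening in mm; "grasp_force": force on a finger pad.
Only numpy, scipy, OpenCV 4.12 (cv2) and the standard library are available. Lean on these libraries where they do the work, as an engineer would, in place of code of your own. Each camera call takes 0.05 s, during which the arm holds its last target. There are 200 camera calls.

### The job

The jeweller's two-part ingot mould stands open in its cradle. Slide the loose half, firmly but gently, until it stops against the fixed half and the hinge knuckles are in line; then take the hinge pin out of the wooden stand, find the hole, push the pin down through the knuckles until its collar sits on the top knuckle, and let it go. The mould was clamped by hand, so feel for the exact place; do not ram or force anything, and leave the jar, the ring stub and the hammer where they are.

Things in the scene. Friction and masses are not known exactly. Their poses are not given: they have to be found in the camera images.
- cradle: Steel cradle, screwed down: base plate 10 mm thick, x -30..110 mm, y -60..105, origin on the nominal hinge axis at bench level, z up. The aluminium mould stands on it, clamped by hand somewhere along the cradle's x: all of it (halves, hinge) sits up to 6 mm to either side in x of the nominal place used here, not measured; y and z are true. It does not move when pushed.
- hinge_nominal (a point): Nominal point of the hinge axis at the upper face of the top knuckle, 70 mm above the bench; axes as the cradle's. The true axis is up to 6 mm from it along x (see cradle), to be found by feel or sight. The pin's collar has to sit on this face. Fixed half: block at x 15..85, y -25..0 mm (bracket behind to y -37), top 3 mm lower than this point.
- half (a joint): Travel of the loose half from the fixed one along the cradle's +y, m: 0 = at its hard stop, knuckles in line; at most 0.042. About 4 N of friction, stays where left, cannot lift or turn. It is an aluminium block at x 15..85 mm, 15..68 mm above the bench; its outer upright face looks to +y and lies at y = 24.5 mm + this travel: push there towards -y.
- knuckles (a point): Nominal point of the hinge axis (same x error) 25 mm above the bench. Three round knuckles at the mould's -x end, 23 mm outer, 11.6 mm bore: z 12..30 and 52..70 mm on the fixed half, 31..51 on the loose one. At this height a sprung ball in a brass housing reaches about 3 mm into the bore from -x: the last 12 mm of travel must be pushed, 3 to 10 N. Base plate 6 mm below a seated pin's end.
- pin_grip (a point): Hinge pin, bright steel, about 100 g, upright in the stand: middle of its round grip (14 mm diameter). z is the pin's axis, up. Pin top 20 mm above this point; underside of the collar (20 mm diameter, 5 mm thick) 30 mm below; under it the round shank, 10 mm diameter, 54 mm long, the end tapering to 8.6 mm over the last 2 mm.
- pin_collar (a point): The same pin: centre of the underside of its collar, axes as pin_grip.
- stand: Wooden block 64 x 64 x 62 mm, fixed, origin at the centre of its underside, with a loose 13.5 mm hole 58 mm deep in its top; the pin stands in it with its collar on the top face.
- jar_mid (a point): Bystander: glass jar 54 mm wide, 70 mm high; its centre.
- stub_mid (a point): Bystander: upright tapered steel ring stub on a 40 mm foot, 90 mm high; its centre.
- hammer: Bystander: small hammer 220 mm long with a wooden handle, lying on the bench.
Mind the look-alikes: they are no part of the job. Leave any pink look-alike of the cradle alone.

How it is judged:
By the outcome, as a careful person would: the job done as asked, in the order asked, and still so for the second after the job is handed in, with the robot touching nothing.
It also fails if it takes over 69 s, if anything falls off the work surface, if the arm or the gripper's body presses on something with over 40 N, if the wrist force passes 120 N, or if a joint passes its speed limit or range.

## Working session

There is one attempt and no reset: what is moved stays moved. The work goes in short steps, Python scripts to look and compute and a tool call to move; the robot and the scene stay as the last step left them, time stands still between calls to the robot, and variables do not carry over. Pictures are saved under pics/ and viewed, at most 10 in all, crops included, and the job is handed in when it is done.

Besides the shell and the picture viewer there is one more tool, called after ">>>" as name([rows], argument=value, ...), one row to a line, values as JSON. jog_arm: Moves the arm, as the interface text tells. Its arguments: {"type":"object","properties":{"commands":{"type":"array","items":{"type":"array"}}},"required":["commands"]}

```bash
mkdir -p pics; ls; python3 - <<'E'
from workcell import *
import cv2,numpy as np
print(get_obs(), pinch_z)
for n in("scene","top"):
    d=get_image(n); cv2.imwrite(f"pics/{n}0.png",d["image"]); np.savez(f"{n}0.npz",**d)
    print(n,d["intrinsics"],d["eye"],d["orientation"])
print(get_image("wrist")["mount"])
E
```

```text
pics
{'t': 0.0, 'qpos': array([ 1.17395817e+00,  4.23850541e-01,  1.63068413e+00,  3.76676966e-06,
        1.08856862e+00, -1.90092709e-02]), 'qvel': array([ 0.00082918,  0.00090897, -0.00034827,  0.0003106 ,  0.00115688,
        0.00124974]), 'joint_torque': array([ 1.45065192e-04, -5.44603801e+01, -2.73660725e+01,  6.42822054e-02,
        2.27578398e-02, -1.28432598e-04]), 'ee_pos': array([230.33358324, 580.42031096, 221.89793518]), 'orientation': array([-5.89911720e-01, -3.08538870e+00,  2.32047792e-03]), 'ft_force': array([-0.13337069,  0.41723686, -0.33469968]), 'moment': array([-0.00382612, -0.0085704 , -0.03462809]), 'grasp_force': 0.0, 'width': 87.98292031811982} 18.700000000000003
scene [[442.94475337   0.         276.84146045]
 [  0.         442.94475337 205.43300332]
 [  0.           0.           1.        ]] [1134.08122904 -323.40893909  892.14682142] [-2.15300297 -1.27427732  0.45277449]
top [[503.51448889   0.         278.29587443]
 [  0.         503.51448889 219.58060956]
 [  0.           0.           1.        ]] [ 281.64764435   13.54154916 1541.46551896] [-2.12633614  2.15160951 -0.21505102]
[[-8.23973596e-04 -9.58231788e-01 -2.85991542e-01  7.80672732e+01]
 [ 9.99999596e-01 -6.87061221e-04 -5.79070836e-04 -7.78729632e-01]
 [ 3.58390385e-04 -2.85991904e-01  9.58231967e-01 -1.62224929e+02]
 [ 0.00000000e+00  0.00000000e+00  0.00000000e+00  1.00000000e+00]]
```

View pics/scene0.png

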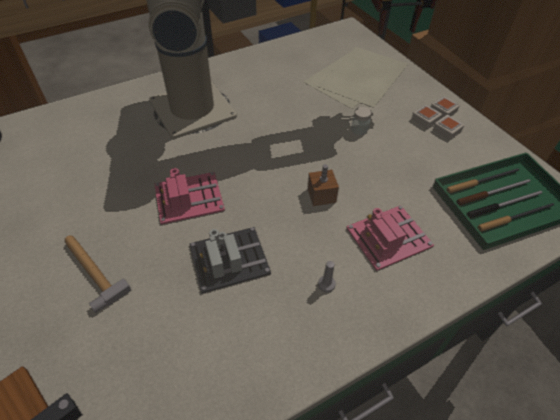

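View pics/top0.png

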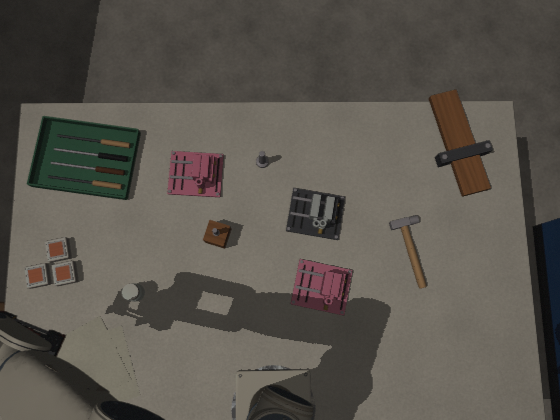

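The scene view shows the grey cradle at about (230,258) and the pin in its stand at (323,180). In the top view the cradle is at (316,214), with the loose half to the left and the hinge towards the robot, and the stand is at (217,233). The ring stub is at (262,158), the jar at (130,292) and the hammer at (408,250). The pink cradles are the look-alikes.

```bash
cat > h.py <<'E'
import numpy as np,cv2
from scipy.spatial.transform import Rotation as R
def cloud(d):
    K=d["intrinsics"];z=d["z_map"].astype(float);v,u=np.mgrid[:z.shape[0],:z.shape[1]]
    c=np.stack([(u-K[0,2])*z/K[0,0],(v-K[1,2])*z/K[1,1],z],-1)
    return c@R.from_rotvec(d["orientation"]).as_matrix().T+d["eye"]
E
python3 - <<'E'
from h import *
for n,(r0,r1,c0,c1),(s0,s1,t0,t1) in(("top",(180,246,280,352),(215,252,198,236)),("scene",(220,292,180,280),(155,208,300,345))):
    d=dict(np.load(n+"0.npz"));P=cloud(d)
    print(n,"bench z",np.median(P[300:340,400:440,2]) if n=="top" else np.median(P[300:340,200:240,2]))
    Q=P[r0:r1,c0:c1].reshape(-1,3)
    pl=Q[(Q[:,2]>6)&(Q[:,2]<90)]
    print("cradle",cv2.minAreaRect(pl[:,:2].astype(np.float32)),pl[:,2].max())
    # by colour (dark) too
    im=d["image"][r0:r1,c0:c1]
    hi=Q[(Q[:,2]>55)&(Q[:,2]<80)]; print("high",cv2.minAreaRect(hi[:,:2].astype(np.float32)),len(hi))
    S=P[s0:s1,t0:t1].reshape(-1,3)
    st=S[(S[:,2]>52)&(S[:,2]<70)]; print("stand top",cv2.minAreaRect(st[:,:2].astype(np.float32)),len(st),st.mean(0))
    pn=S[S[:,2]>85];print("pin",len(pn),pn.mean(0),pn[:,2].max())
d=np.load("top0.npz")["image"];cv2.imwrite("pics/topc.png",cv2.resize(d[180:246,280:352],None,fx=8,fy=8,interpolation=cv2.INTER_CUBIC))
E
```

```text
top bench z -0.2007031347530983
cradle ((580.38916015625, -140.62405395507812), (221.50291442871094, 206.47364807128906), 88.31578063964844) 76.91073319401994
high ((572.3095703125, -157.18618774414062), (75.4247817993164, 94.65484619140625), 78.8709716796875) 433
stand top ((509.9642639160156, 162.14193725585938), (64.40318298339844, 64.77897644042969), 72.0368881225586) 436 [509.37352606 161.87803337  61.3374837 ]
pin 31 [479.41043616 142.57821713 291.85134428] 1541.465518959799
scene bench z -0.16724208931367457
cradle ((577.2363891601562, -138.92010498046875), (164.79733276367188, 143.93763732910156), 79.53048706054688) 72.18182642730972
high ((575.7355346679688, -152.64015197753906), (65.68917083740234, 97.37250518798828), 79.38292694091797) 718
stand top ((511.31500244140625, 162.3473358154297), (66.17156982421875, 68.51044464111328), 71.58842468261719) 484 [516.10969073 158.8063374   61.16714744]
pin 65 [590.64965514 100.91265477 199.94176302] 892.146821417718
```

View pics/topc.png

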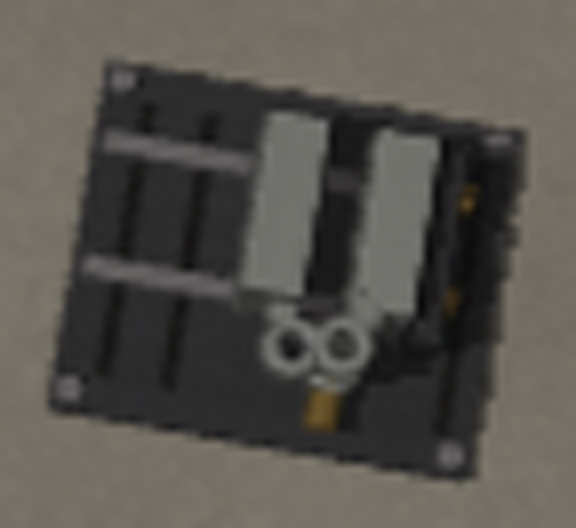

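The crop shows the fixed ring at about (343,343), the loose ring at (290,343), the brass housing at (320,408), and the cradle yawed roughly -10°. Next I move over the stand to look from the wrist camera, turning to the cradle yaw on the way.

>>> jog_arm([
  [1, [0, 0, 0], [0, 0, -0.13]],
  [1, [0, 0, 0], [0, 0, -0.125]],
  [1, [-0.3, -0.32, 0], [0, 0, 0]],
  [1, [-0.3, -0.32, 0], [0, 0, 0]],
  [1, [-0.3, -0.32, 0], [0, 0, 0]],
  [1, [-0.3, -0.32, 0], [0, 0, 0]],
  [1, [-0.3, -0.32, 0], [0, 0, 0]],
  [1, [-0.3, -0.32, 0], [0, 0, 0]],
  [1, [-0.3, -0.32, 0], [0, 0, 0]],
  [1, [-0.3, -0.32, 0], [0, 0, 0]],
])

```text
t: 1.15
ee_pos: [422.2, 284.9, 222.7]
orientation: [0.278, 3.129, -0.0]
ft_force: [0.6, 0.3, 0.2]
width: 88.0
grasp_force: 0.0
```

>>> jog_arm([
  [-1, [-0.3, -0.32, 0], [0, 0, 0]],
  [-1, [-0.3, -0.32, 0], [0, 0, 0]],
  [-1, [-0.25, -0.3, 0], [0, 0, 0]],
  [-1, [0, 0, 0], [0, 0, 0]],
])

```text
t: 1.55
ee_pos: [490.4, 175.8, 222.6]
orientation: [0.285, 3.128, -0.001]
ft_force: [0.2, 0.1, 0.0]
width: 59.4
grasp_force: 0.0
```

```bash
cat >> h.py <<'E'
def wcloud(d,o):
    K=d["intrinsics"];z=d["z_map"].astype(float);v,u=np.mgrid[:z.shape[0],:z.shape[1]]
    c=np.stack([(u-K[0,2])*z/K[0,0],(v-K[1,2])*z/K[1,1],z],-1)
    M=d["mount"];t=c@M[:3,:3].T+M[:3,3]
    return t@R.from_rotvec(o["orientation"]).as_matrix().T+o["ee_pos"]
def snap(n):
    from workcell import get_obs,get_image
    o=get_obs();d=get_image("wrist");cv2.imwrite(f"pics/{n}.png",d["image"]);np.savez(n+".npz",**d,ee_pos=o["ee_pos"],ori=o["orientation"])
    return o,d,wcloud(d,o)
def go(o,target,yaw):  # shift in tool axes after turning tool x to `yaw`
    M=R.from_rotvec(o["orientation"]).as_matrix();y=np.arctan2(M[1,0],M[0,0])
    dy=(yaw-y+np.pi)%(2*np.pi)-np.pi
    T=np.array([[np.cos(yaw),np.sin(yaw),0],[np.sin(yaw),-np.cos(yaw),0],[0,0,-1]]).T
    print("tcp",o["ee_pos"].round(1),"tilt",M[:,2].round(4),"yaw",y,"rz units",-np.degrees(dy)/45,"shift mm",T.T@(np.array(target)-o["ee_pos"]))
E
python3 - <<'E'
from h import *
o,d,P=snap("w1");print(o["t"],o["ft_force"])
go(o,[o["ee_pos"][0],0,200],np.radians(169.6))
Q=P[...,2]
m=(Q>56)&(Q<65);m8=m.astype(np.uint8);n,l,s,c=cv2.connectedComponentsWithStats(m8)
i=1+s[1:,4].argmax();X=P[l==i];print("stand",s[i],cv2.minAreaRect(X[:,:2].astype(np.float32)),np.median(X[:,2]))
X=P[(Q>74)&(Q<135)&(np.hypot(P[...,0]-511,P[...,1]-162)<40)]
print(len(X),X.mean(0),X.max(0),X.min(0))
X=X[X[:,2]>X[:,2].max()-3];print("top",len(X),X.mean(0),X.max(0),X.min(0))
E
```

```text
1.55 [0.19833029 0.11324168 0.04387624]
tcp [490.4 175.8 222.6] tilt [ 5.e-04 -7.e-04 -1.e+00] yaw 2.9596628395289026 rz units -0.0005291225175301334 shift mm [ -31.72849577 -172.87497793   22.61089005]
stand [ 230  180   76   74 3905] ((511.037841796875, 162.8647918701172), (64.15423583984375, 64.6568603515625), 72.32926940917969) 62.14157220080165
431 [508.31796237 163.61611805 103.02753363] [517.46867545 170.1088113  114.40786675] [503.58120131 156.07828191  74.12341527]
top 176 [510.68258598 162.70412904 112.2851345 ] [517.46867545 169.33140568 114.40786675] [504.11753324 156.07828191 111.41384724]
```

View pics/w1.png

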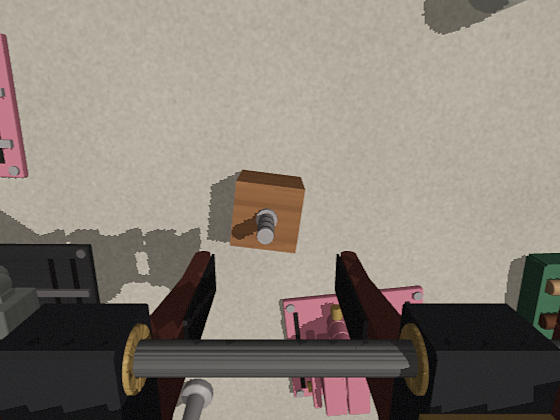

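The wrist view shows the stand top centred near (268,212) and the pin's top at about (265,230). That puts the pin at (510.7, 162.7). Next is the cradle.

>>> jog_arm([
  [-1, [-0.115, -0.38, 0], [0, 0, 0]],
  [-1, [-0.115, -0.38, 0], [0, 0, 0]],
  [-1, [-0.115, -0.38, 0], [0, 0, 0]],
  [-1, [-0.115, -0.38, 0], [0, 0, 0]],
  [-1, [-0.115, -0.38, 0], [0, 0, 0]],
  [-1, [-0.115, -0.38, 0], [0, 0, 0]],
  [-1, [-0.115, -0.38, 0], [0, 0, 0]],
  [-1, [-0.115, -0.38, 0], [0, 0, 0]],
  [-1, [0, 0, 0], [0, 0, 0]],
])

```text
t: 2.5
ee_pos: [526.2, -138.7, 222.7]
orientation: [0.282, 3.128, -0.001]
ft_force: [0.1, 0.0, -0.1]
width: 0.6
grasp_force: 0.0
```

```bash
python3 - <<'E'
from h import *
o,d,P=snap("w2");print(o["t"],o["ft_force"],o["width"],o["ee_pos"])
Z=P[...,2]
near=np.hypot(P[...,0]-577,P[...,1]+139)<125
m=((Z>7)&(Z<13)&near)
X=P[m&(d["image"].max(-1)<90)];print("plate",len(X),cv2.minAreaRect(X[:,:2].astype(np.float32)),np.median(X[:,2]))
for a,b in((64.5,68.4),(69,73)):
    m=((Z>a)&(Z<b)&near).astype(np.uint8);n,l,s,c=cv2.connectedComponentsWithStats(m)
    for i in range(1,n):
        if s[i,4]>60:X=P[l==i];print(a,s[i],c[i],cv2.minAreaRect(X[:,:2].astype(np.float32)),X.mean(0))
E
```

```text
2.5 [ 0.11602353  0.011155   -0.11824927] 0.6025286844604303 [ 526.15861427 -138.65857812  222.6787071 ]
plate 10117 ((576.08837890625, -139.55812072753906), (163.81109619140625, 138.9608612060547), 79.4853744506836) 10.239136068689419
64.5 [ 237  224   25   67 1193] [246.91785415 253.8541492 ] ((582.1940307617188, -175.62498474121094), (23.133039474487305, 69.02656555175781), 78.02090454101562) [ 577.68661181 -176.56825878   67.07252436]
64.5 [280 224  27  67 683] [295.54612006 245.32942899] ((589.40771484375, -134.06436157226562), (24.69715690612793, 68.36979675292969), 79.22705078125) [ 577.17549339 -129.29242889   67.52259998]
69 [250 198  25  33 418] [259.85167464 213.70095694] ((540.4714965820312, -154.60784912109375), (21.972543716430664, 31.068281173706055), 78.53929901123047) [ 539.44712692 -156.35558804   70.13825123]
```

View pics/w2.png

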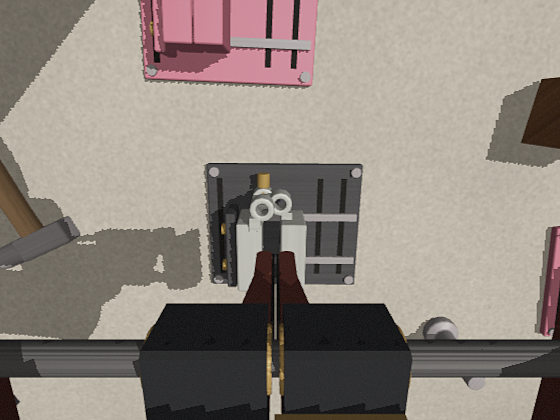

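The wrist view shows the fixed top knuckle ring at about (262,208), the loose one at (281,203), and the loose block's outer face near column 305. I'll fit the ring in the depth data.

```bash
python3 - <<'E'
from h import *
d=dict(np.load("w2.npz"));o=dict(ee_pos=d["ee_pos"],orientation=d["ori"]);P=wcloud(d,o)
Z=P[...,2];a=np.radians(-10.5);ex=np.array([np.cos(a),np.sin(a)]);ey=np.array([-ex[1],ex[0]])
near=np.hypot(P[...,0]-535,P[...,1]+154)<40
T=P[near&(abs(Z-70)<1.5)][:,:2]
best=[]
for x in np.arange(525,548,.25):
  for y in np.arange(-165,-145,.25):
    r=np.hypot(T[:,0]-x,T[:,1]-y); best.append((((r>5.8)&(r<11.5)).sum()-2*(r<5.6).sum(),x,y))
best.sort(reverse=True);b=np.array([q for q in best if q[0]>=best[0][0]-2]);c=b[:,1:].mean(0);print(best[:3],"ring",c,len(b),b[:,1:].std(0))
# bore image centroid: low pixels enclosed by ring
K=d["intrinsics"]
# plate extents in cradle axes relative to c
rel=P[...,:2]-c; u=rel@ex; v=rel@ey
pl=(abs(Z-10)<1.5)&(abs(u)<140)&(abs(v)<140)
print("plate u",np.percentile(u[pl],[.3,99.7]),"v",np.percentile(v[pl],[.3,99.7]))
for nm,m in(("fixed",(abs(Z-67)<1.2)&(v<8)&(abs(v)<60)&(u>14)&(u<90)),("loose",(abs(Z-68)<1.2)&(v>10)&(v<70)&(u>13)&(u<90))):
  print(nm,"u",np.percentile(u[m],[.5,99.5]),"v",np.percentile(v[m],[1,50,99]),np.median(Z[m]))
go(o,list(c+ex*50+ey*100)+[160],np.radians(169.5))
E
```

```text
[(np.int64(314), np.float64(535.75), np.float64(-153.75)), (np.int64(310), np.float64(536.0), np.float64(-153.75)), (np.int64(310), np.float64(535.75), np.float64(-154.0))] ring [ 535.75 -153.75] 1 [0. 0.]
plate u [-139.31454026  106.68984266] v [-113.53182693  103.58213844]
fixed u [16.09752168 83.35922285] v [-24.0269395  -15.25511716  -1.16415611] 67.14892058544955
loose u [15.67915723 78.55582503] v [17.7747833  33.28831052 40.98066023] 68.03871913640285
tcp [ 526.2 -138.7  222.7] tilt [ 8.e-04 -7.e-04 -1.e+00] yaw 2.9616014279454688 rz units 0.00416138713763004 shift mm [-62.18097029  86.90917659  62.6787071 ]
```

>>> jog_arm([
  [-1, [-0.31, 0.34, 0], [0, 0, 0.004]],
  [-1, [-0.31, 0.34, 0], [0, 0, 0]],
  [-1, [0, 0, 0.44], [0, 0, 0]],
  [-1, [0, 0, 0.44], [0, 0, 0]],
  [-1, [0, 0, 0.44], [0, 0, 0]],
  [-1, [0, 0, 0.44], [0, 0, 0]],
  [-1, [0, 0, 0], [0, 0, 0]],
  [-1, [0, -0.1, 0], [0, 0, 0]],
  [-1, [0, -0.1, 0], [0, 0, 0]],
  [-1, [0, 0, 0], [0, 0, 0]],
])

```text
t: 3.55
ee_pos: [596.6, -101.7, 49.4]
orientation: [0.285, 3.124, -0.001]
ft_force: [-0.4, -0.7, 0.9]
width: 0.6
grasp_force: 0.0
```

>>> jog_arm([
  [-1, [0, -0.03, 0], [0, 0, 0]],
  [-1, [0, -0.03, 0], [0, 0, 0]],
  [-1, [0, -0.03, 0], [0, 0, 0]],
  [-1, [0, -0.03, 0], [0, 0, 0]],
  [-1, [0, -0.03, 0], [0, 0, 0]],
])

```text
t: 4.05
ee_pos: [592.5, -114.8, 46.9]
orientation: [0.284, 3.128, 0.001]
ft_force: [0.5, 4.3, 3.8]
width: 0.3
grasp_force: 2.1
```

>>> jog_arm([
  [-1, [0, -0.025, 0], [0, 0, 0]],
  [-1, [0, -0.025, 0], [0, 0, 0]],
  [-1, [0, -0.025, 0], [0, 0, 0]],
  [-1, [0, -0.02, 0], [0, 0, 0]],
])

```text
t: 4.45
ee_pos: [590.7, -124.4, 46.7]
orientation: [0.283, 3.129, 0.0]
ft_force: [1.7, 3.7, 3.2]
width: 0.6
grasp_force: 2.1
```

>>> jog_arm([
  [-1, [0, -0.015, 0], [0, 0, 0]],
  [-1, [0, -0.015, 0], [0, 0, 0]],
])

```text
t: 4.65
ee_pos: [590.1, -127.4, 46.7]
orientation: [0.283, 3.129, 0.0]
ft_force: [0.6, 4.9, 3.2]
width: 0.6
grasp_force: 2.1
```

>>> jog_arm([
  [-1, [0, -0.015, 0], [0, 0, 0]],
  [-1, [0, -0.015, 0], [0, 0, 0]],
])

```text
t: 4.85
ee_pos: [589.8, -129.1, 46.8]
orientation: [0.285, 3.128, 0.003]
ft_force: [3.6, 17.9, 4.2]
width: 0.4
grasp_force: 9.0
```

>>> jog_arm([
  [-1, [0, -0.01, 0], [0, 0, 0]],
  [-1, [0, -0.01, 0], [0, 0, 0]],
])

```text
t: 5.05
ee_pos: [589.8, -129.2, 46.8]
orientation: [0.286, 3.128, 0.007]
ft_force: [5.3, 25.7, 5.5]
width: 0.7
grasp_force: 13.0
```

The half is at its stop: the force rose to 26 N with no further motion. I back off, lift and go to the pin.

>>> jog_arm([
  [-1, [0, 0.15, 0], [0, 0, 0]],
  [-1, [0, 0.15, 0], [0, 0, 0]],
  [-1, [0, 0, -0.4], [0, 0, 0]],
  [-1, [0, 0, -0.5], [0, 0, 0]],
  [-1, [0, 0, -0.5], [0, 0, 0]],
  [0.2, [0.2, 0.4, 0], [0, 0, 0]],
  [0.2, [0.2, 0.4, 0], [0, 0, 0]],
  [0.2, [0.2, 0.4, 0], [0, 0, 0]],
  [0.2, [0.2, 0.4, 0], [0, 0, 0]],
  [0.2, [0.2, 0.4, 0], [0, 0, 0]],
])

```text
t: 6.05
ee_pos: [531.2, 113.4, 186.6]
orientation: [0.283, 3.129, -0.001]
ft_force: [1.4, 0.5, -0.5]
width: 36.6
grasp_force: 0.0
```

>>> jog_arm([
  [0.2, [0.2, 0.3, 0], [0, 0, 0]],
  [0.2, [0, 0, 0], [0, 0, 0]],
  [0.2, [0, 0, 0], [0, 0, 0]],
])

```text
t: 6.35
ee_pos: [517.5, 145.5, 186.5]
orientation: [-0.28, -3.129, 0.001]
ft_force: [1.2, -0.9, -0.2]
width: 52.3
grasp_force: 0.0
```

```bash
python3 - <<'E'
from h import *
o,d,P=snap("w3");print(o["t"],o["ft_force"],o["width"])
Z=P[...,2];X=P[(Z>110)&(Z<116)&(np.hypot(P[...,0]-511,P[...,1]-162)<20)];print(len(X),X.mean(0),X.max(0),X.min(0))
c=(X.max(0)+X.min(0))/2
go(o,[c[0],c[1],73.3],np.radians(169.5))
E
```

```text
6.35 [ 1.22431556 -0.85704079 -0.18410104] 52.29523776550232
305 [510.62200937 162.77316917 111.99549124] [517.42520021 169.41863516 113.77831011] [504.24441126 156.09929743 110.02189455]
tcp [517.5 145.5 186.5] tilt [-1.e-04 -9.e-04 -1.e+00] yaw 2.9632836849030944 rz units 0.006303303220484798 shift mm [  9.70070369  15.74236844 113.2138133 ]
```

>>> jog_arm([
  [0.2, [0.097, 0.157, 0], [0, 0, 0.006]],
  [0.2, [0, 0, 0.3], [0, 0, 0]],
  [0.2, [0, 0, 0.3], [0, 0, 0]],
  [0.2, [0, 0, 0.3], [0, 0, 0]],
  [0.2, [0, 0, 0.22], [0, 0, 0]],
  [0.2, [0, 0, 0], [0, 0, 0]],
  [-1, [0, 0, 0], [0, 0, 0]],
  [-1, [0, 0, 0], [0, 0, 0]],
  [-1, [0, 0, 0], [0, 0, 0]],
  [-1, [0, 0, 0], [0, 0, 0]],
])

```text
t: 7.4
ee_pos: [511.8, 162.4, 75.7]
orientation: [0.291, 3.126, 0.001]
ft_force: [-0.3, -0.6, -0.4]
width: 24.3
grasp_force: 0.0
```

>>> jog_arm([
  [-1, [0, 0, 0], [0, 0, 0]],
  [-1, [0, 0, 0], [0, 0, 0]],
])

```text
t: 7.6
ee_pos: [511.4, 162.5, 75.2]
orientation: [0.29, 3.127, 0.0]
ft_force: [-0.7, -0.3, 4.3]
width: 13.8
grasp_force: 30.0
```

>>> jog_arm([
  [-1, [0, 0, -0.1], [0, 0, 0]],
  [-1, [0, 0, -0.25], [0, 0, 0]],
  [-1, [0, 0, -0.25], [0, 0, 0]],
  [-1, [0, 0, -0.3], [0, 0, 0]],
  [-1, [0, 0, -0.1], [0, 0, 0]],
  [-1, [-0.116, -0.38, 0], [0, 0, 0]],
  [-1, [-0.116, -0.38, 0], [0, 0, 0]],
  [-1, [-0.116, -0.38, 0], [0, 0, 0]],
  [-1, [-0.116, -0.38, 0], [0, 0, 0]],
  [-1, [-0.116, -0.38, 0], [0, 0, 0]],
])

```text
t: 8.6
ee_pos: [532.6, -36.6, 174.3]
orientation: [-0.29, -3.127, -0.0]
ft_force: [-0.6, -0.5, -0.7]
width: 13.5
grasp_force: 30.0
```

>>> jog_arm([
  [-1, [-0.116, -0.38, 0], [0, 0, 0]],
  [-1, [-0.116, -0.38, 0], [0, 0, 0]],
  [-1, [0, -0.25, 0], [0, 0, 0]],
  [-1, [0, 0, 0], [0, 0, 0]],
  [-1, [0, 0, 0], [0, 0, 0]],
])

```text
t: 9.1
ee_pos: [536.7, -138.7, 174.2]
orientation: [-0.293, -3.127, -0.001]
ft_force: [-0.3, 0.7, -0.7]
width: 13.6
grasp_force: 30.0
```

```bash
python3 - <<'E'
from h import *
o,d,P=snap("w4");print(o["t"],o["ft_force"],o["moment"],o["width"])
Z=P[...,2]
T=P[(np.hypot(P[...,0]-535,P[...,1]+154)<40)&(abs(Z-70)<1.5)][:,:2]
go(o,[535.75,-153.75,o["ee_pos"][2]],np.radians(169.5))
cv2.imwrite("pics/w4c.png",cv2.resize(d["image"][120:300,180:360],None,fx=3,fy=3,interpolation=cv2.INTER_CUBIC))
E
```

```text
9.1 [-0.32354074  0.68480484 -0.681985  ] [ 0.02029187 -0.01855343  0.04183485] 13.61109564982698
tcp [ 536.7 -138.7  174.2] tilt [-1.e-03  6.e-04 -1.e+00] yaw 2.9547064454725014 rz units -0.0046175772072078744 shift mm [ -1.77902759 -14.99996163   0.        ]
```

View pics/w4c.png

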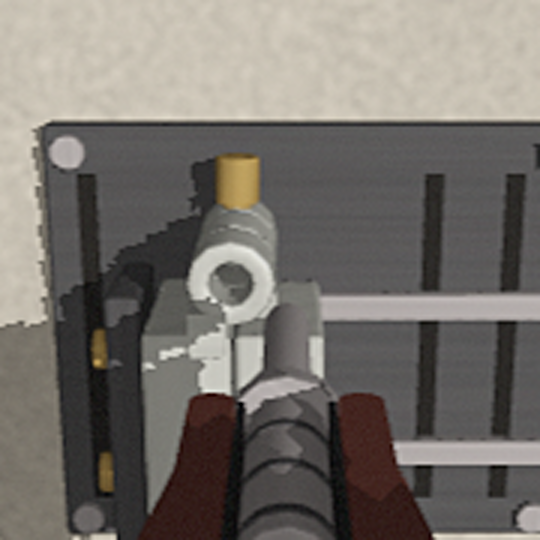

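The crop shows the knuckles in line: ring bore at about (233,283) in the crop, with the pin's shank end clearly visible at (290,308). I'll measure both in this one view so the calibration error cancels.

```bash
cat >> h.py <<'E'
def rel(d,o):
    P=wcloud(d,o);Z=P[...,2];a=np.radians(-10.5);ex=np.array([np.cos(a),np.sin(a)]);ey=np.array([-ex[1],ex[0]])
    T=P[(np.hypot(P[...,0]-535.7,P[...,1]+153.7)<25)&(abs(Z-70.2)<1.4)][:,:2]
    g=np.array([(((r:=np.hypot(T[:,0]-x,T[:,1]-y))>5.8)&(r<11.5)).sum()-2.*(r<5.5).sum() for x in (X:=np.arange(530,542,.25)) for y in (Y:=np.arange(-160,-148,.25))])
    xy=np.array([(x,y) for x in X for y in Y]);b=xy[g>=g.max()*.985];c=b.mean(0);print("ring",c,b.std(0),len(T))
    t=o["ee_pos"];end=t[2]-75.2+62-54
    from scipy.optimize import least_squares
    for lo,hi in((end+3,end+18),(end+18,end+33),(end+33,end+50)):
        S=P[(Z>lo)&(Z<hi)&(np.hypot(P[...,0]-t[0],P[...,1]-t[1])<14)]
        if len(S)<20: print("few",len(S));continue
        s=least_squares(lambda q:np.hypot(S[:,0]-q[0],S[:,1]-q[1])-5,t[:2],loss="soft_l1",f_scale=.5)
        print("shank",lo,len(S),s.x,"minus tcp",s.x-t[:2],"to ring u,v",(c-s.x)@ex,(c-s.x)@ey)
E
python3 - <<'E'
from h import *
d=dict(np.load("w4.npz"));rel(d,dict(ee_pos=d["ee_pos"],orientation=d["ori"]))
E
```

```text
Traceback (most recent call last):
  File "h.py", line 24
    g=np.array([(((r:=np.hypot(T[:,0]-x,T[:,1]-y))>5.8)&(r<11.5)).sum()-2.*(r<5.5).sum() for x in (X:=np.arange(530,542,.25)) for y in (Y:=np.arange(-160,-148,.25))])
                                                                                                   ^^^^^^^^^^^^^^^^^^^^^^^^^
SyntaxError: assignment expression cannot be used in a comprehension iterable expression
```

```bash
python3 - <<'E'
s=open("h.py").read()
i=s.index("    g=np.array([(((r");j=s.index("    xy=np.array")
s=s[:i]+"    xy=np.mgrid[530:542:.25,-160:-148:.25].reshape(2,-1).T\n    r=np.hypot(*(T[None]-xy[:,None]).transpose(2,0,1));g=((r>5.8)&(r<11.5)).sum(1)-2*(r<5.5).sum(1)\n"+s[j:].replace("    xy=np.array([(x,y) for x in X for y in Y]);","    ",1)
open("h.py","w").write(s)
E
python3 - <<'E'
from h import *
d=dict(np.load("w4.npz"));rel(d,dict(ee_pos=d["ee_pos"],orientation=d["ori"]))
E
```

```text
ring [ 535.95833333 -153.79166667] [0.17179607 0.17179607] 588
shank 109.95124751665549 112 [ 536.2125854 -139.2624965] minus tcp [-0.52170288 -0.58548441] to ring u,v 2.397736368596403 -14.332211626209853
shank 124.95124751665549 134 [ 536.25669513 -139.29808899] minus tcp [-0.47759315 -0.6210769 ] to ring u,v 2.347879044682127 -14.30525349936048
shank 139.95124751665549 68 [ 536.22738825 -139.29873746] minus tcp [-0.50690003 -0.62172537] to ring u,v 2.376577006933642 -14.299275128559758
```

>>> jog_arm([
  [-1, [-0.024, -0.143, 0], [0, 0, -0.004]],
  [-1, [0, 0, 0.15], [0, 0, 0]],
  [-1, [0, 0, 0.12], [0, 0, 0]],
  [-1, [0, 0, 0], [0, 0, 0]],
  [-1, [0, 0, 0], [0, 0, 0]],
])

```text
t: 9.65
ee_pos: [536.8, -152.9, 147.4]
orientation: [-0.285, -3.128, -0.0]
ft_force: [-0.3, -0.5, -2.1]
width: 13.5
grasp_force: 30.0
```

```bash
python3 - <<'E'
from h import *
o,d,P=snap("w5");print(o["t"],o["ee_pos"],o["ft_force"]);rel(d,o)
E
```

```text
9.65 [ 536.84165256 -152.85057268  147.37553052] [-0.2994     -0.49502635 -2.1205606 ]
ring [ 535.96875 -153.96875] [0.19515619 0.19515619] 524
shank 83.17553052139999 113 [ 536.32068534 -153.43223463] minus tcp [-0.52096722 -0.58166195] to ring u,v -0.24826999217504434 -0.5916664897116496
shank 98.17553052139999 135 [ 536.35631318 -153.45878191] minus tcp [-0.48533938 -0.60820923] to ring u,v -0.28813909581139013 -0.5720564029427011
shank 113.17553052139999 66 [ 536.30552166 -153.47406845] minus tcp [-0.53613089 -0.62349576] to ring u,v -0.24098383769311416 -0.5477698258777912
```

>>> jog_arm([
  [-1, [0.002, -0.005, 0.03], [0, 0, 0]],
  [-1, [0, 0, 0.03], [0, 0, 0]],
  [-1, [0, 0, 0.02], [0, 0, 0]],
  [-1, [0, 0, 0.02], [0, 0, 0]],
  [-1, [0, 0, 0.02], [0, 0, 0]],
  [-1, [0, 0, 0.02], [0, 0, 0]],
])

```text
t: 10.3
ee_pos: [536.7, -153.7, 133.5]
orientation: [0.286, 3.129, 0.0]
ft_force: [0.0, 0.4, -1.4]
width: 13.7
grasp_force: 30.0
```

>>> jog_arm([
  [-1, [0, 0, 0.03], [0, 0, 0]],
  [-1, [0, 0, 0.03], [0, 0, 0]],
  [-1, [0, 0, 0.03], [0, 0, 0]],
  [-1, [0, 0, 0.03], [0, 0, 0]],
])

```text
t: 10.7
ee_pos: [536.7, -153.6, 121.4]
orientation: [-0.286, -3.128, -0.0]
ft_force: [-0.3, -0.1, -0.8]
width: 13.5
grasp_force: 30.0
```

>>> jog_arm([
  [-1, [0, 0, 0.02], [0, 0, 0]],
  [-1, [0, 0, 0.02], [0, 0, 0]],
  [-1, [0, 0, 0.02], [0, 0, 0]],
])

```text
t: 11.0
ee_pos: [536.7, -153.6, 115.5]
orientation: [0.286, 3.129, 0.0]
ft_force: [-0.1, -0.3, -1.1]
width: 13.1
grasp_force: 30.0
```

>>> jog_arm([
  [-1, [0, 0, 0.03], [0, 0, 0]],
  [-1, [0, 0, 0.03], [0, 0, 0]],
  [-1, [0, 0, 0.03], [0, 0, 0]],
  [-1, [0, 0, 0.03], [0, 0, 0]],
  [-1, [0, 0, 0.02], [0, 0, 0]],
])

```text
t: 11.5
ee_pos: [536.6, -153.6, 101.3]
orientation: [-0.286, -3.128, -0.0]
ft_force: [-0.9, 0.2, -0.7]
width: 13.3
grasp_force: 30.0
```

>>> jog_arm([
  [-1, [0, 0, 0.02], [0, 0, 0]],
  [-1, [0, 0, 0.02], [0, 0, 0]],
  [-1, [0, 0, 0.02], [0, 0, 0]],
])

```text
t: 11.8
ee_pos: [536.8, -153.6, 95.6]
orientation: [0.286, 3.129, -0.0]
ft_force: [-0.4, -0.7, -1.4]
width: 13.5
grasp_force: 30.0
```

Pin end is at z of about 28, just before the ball.

>>> jog_arm([
  [-1, [0, 0, 0.015], [0, 0, 0]],
  [-1, [0, 0, 0.015], [0, 0, 0]],
  [-1, [0, 0, 0.015], [0, 0, 0]],
  [-1, [0, 0, 0.015], [0, 0, 0]],
])

```text
t: 12.2
ee_pos: [537.4, -153.8, 90.2]
orientation: [0.286, 3.127, -0.0]
ft_force: [1.3, 0.1, 4.9]
width: 13.3
grasp_force: 30.0
```

>>> jog_arm([
  [-1, [0, 0, 0.015], [0, 0, 0]],
  [-1, [0, 0, 0.015], [0, 0, 0]],
  [-1, [0, 0, 0.01], [0, 0, 0]],
])

```text
t: 12.5
ee_pos: [537.3, -153.8, 85.8]
orientation: [0.286, 3.127, -0.0]
ft_force: [0.9, -0.7, 3.0]
width: 13.5
grasp_force: 30.0
```

>>> jog_arm([
  [-1, [0, 0, 0.01], [0, 0, 0]],
  [-1, [0, 0, 0.01], [0, 0, 0]],
])

```text
t: 12.7
ee_pos: [537.2, -153.8, 83.8]
orientation: [0.286, 3.128, -0.0]
ft_force: [2.5, 0.8, 5.0]
width: 13.6
grasp_force: 30.0
```

>>> jog_arm([
  [-1, [0, 0, 0.01], [0, 0, 0]],
  [-1, [0, 0, 0.005], [0, 0, 0]],
])

```text
t: 12.9
ee_pos: [537.3, -153.8, 83.1]
orientation: [0.286, 3.128, -0.0]
ft_force: [-1.0, 1.2, 18.7]
width: 13.5
grasp_force: 30.0
```

Seated: the force rose to 19 N at exactly the expected height. I release and lift clear.

>>> jog_arm([
  [-1, [0, 0, -0.008], [0, 0, 0]],
  [0.2, [0, 0, 0], [0, 0, 0]],
  [0.2, [0, 0, 0], [0, 0, 0]],
  [0.2, [0, 0, 0], [0, 0, 0]],
  [0.2, [0, 0, 0], [0, 0, 0]],
  [0.2, [0, 0, -0.1], [0, 0, 0]],
  [0.2, [0, 0, -0.3], [0, 0, 0]],
  [0.2, [0, 0, -0.4], [0, 0, 0]],
  [0.2, [0, 0.3, -0.3], [0, 0, 0]],
  [0.2, [0, 0, 0], [0, 0, 0]],
])

```text
t: 13.9
ee_pos: [545.0, -123.0, 197.9]
orientation: [0.283, 3.121, -0.001]
ft_force: [0.3, 0.2, 0.3]
width: 52.7
grasp_force: 0.0
```

```bash
python3 - <<'E'
from h import *
o,d,P=snap("w6");print(o["t"],o["ee_pos"],o["width"],o["ft_force"])
Z=P[...,2];X=P[(np.hypot(P[...,0]-536,P[...,1]+154)<20)&(Z>110)&(Z<140)];print("pin top",len(X),X.mean(0),np.median(X[:,2]))
E
```

```text
13.9 [ 545.02656854 -123.01015167  197.91023632] 52.72367396851662 [0.34020382 0.2098651  0.28740191]
pin top 361 [ 535.34314971 -153.6160018   119.09277912] 119.76891669716213
```

View pics/w6.png

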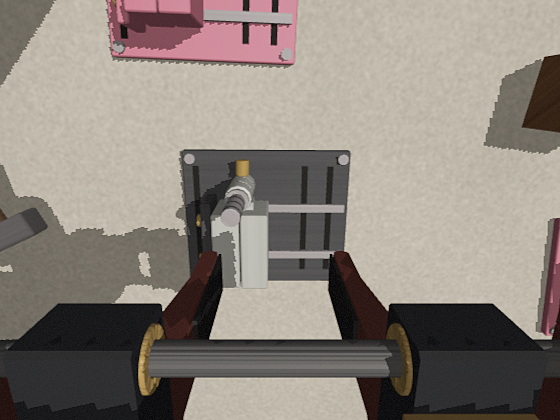

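The pin stands seated at about (235,205), with its top at z of about 120 as expected. The halves are closed and the gripper is clear, so I hand the job in.

```bash
python3 -c "from workcell import *;print(close_job())"
```

```text
the job is handed in; nothing more can be done
None
```

The mould is closed against its stop, the hinge pin is seated with its collar on the top knuckle and released, and the job was handed in at about 14 s; the hand-in returned no verdict.

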